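# Post a carton of screws through the flap of the stock-return hopper

### The arm

A 7-joint arm with a two-finger parallel gripper is mounted at the origin on the work surface. World frame = base frame: x ahead of the robot, y to its left, z up, the work surface at z = 0. Lengths are in m, angles in degrees, forces in N, time in s.
With the tool pointing down it reaches from about 0.425 to 1.025 m from the base axis. Payload 3.6 kg.
Tool frame: the origin (TCP) lies at the very end of the fingers, on their centre line; the grasp point (between the pads) lies 19 mm behind it; z points along the fingers, y is the line along which they close (so a half turn about z gives the same grasp; the last joint's range is limited). The gripper opens to 85 mm and grips with 20 to 120 N. Pads are 22 mm wide; open, the fingers measure 114 mm over their backs; the gripper's body (76 mm by 85 mm) begins 54 mm behind the grasp point. The pads swing forward as they close: fully open they stand 13 mm farther back than shut.
Start: joints at [-79.383, 33.873, 2.773, 92.16, -1.908, 54.013, -1.931], TCP at [0.2, 0.697, 0.197] pointing down, gripper open.
Joint ranges: [-153.93, 153.93], [-27.13, 128.08], [-72.61, 78.16], [10.71, 143.7], [-87.88, 267.88], [4.46, 118.87], [-176.78, 176.78]. Speed limits (degrees/s): [147.25, 147.25, 180, 180, 180, 180, 180].

### API

Orientations are given as [roll, pitch, yaw] about the fixed x, y, z axes, in that order (R = Rz(yaw) Ry(pitch) Rx(roll)).
In Python, from rig import arm gives the robot as it stands. The module is installed in compiled form; this text tells all that it offers.
- The arm moves only by the shell command python3 -m crank 'ROWS' [FORCE]. ROWS is a JSON object of lists of equal length, an entry for each row: "grip": the gripper command: -1 is fully open, 1 is shut, values between are in proportion; "slide": the shift along the tool's x, y, z in units of 1 m (1.0 is 1 m), a list of three; "twist": the turn about the tool's z in units of 180 degrees (1.0 is 180 degrees). A call has 1 to 10 rows; each row is the pose to reach, as a shift and turn from the pose commanded when the call began, along the tool's axes at that moment, turning the shorter way round; what a row does not reach only later rows make up. A row lasts 1/12 s, in which the tool goes at most 41.7 mm and 7.16 degrees, less where a joint would pass 70% of its speed; a pose out of reach is approached as far as the arm can. A call with a number of a shift or a turn outside -1 to 1 is refused whole. A call with a gripper value outside its range is refused whole. The fingers move at their own pace and stop on an object; FORCE is the grip in N (left out, the last holds). Time passes only in rows, so rows that repeat a pose let the fingers close. It gives the time, the measured TCP pose, the force, the opening and the grip force at its end, in the units of the state.
- arm.sense(): the state, without advancing time (a new reading comes with each control period).
- arm.get_image(name): name is "scene" or "top"; returns (picture, depth): 420x560x3 uint8, red, green, blue; 420x560 float32, m along the optical axis (not along the pixel's ray), 0 where there is no reading.
- arm.camera_info(name): a dict with "fovy" (degrees; the focal length in pixels is half the picture's height over the tangent of half this angle, whatever the lens; pixels are square), "cx", "cy" (the principal point, pixels), "T" (4x4, takes a point from camera to world coordinates). Camera axes: x right, y down, z forward; pixel columns grow to the right and rows downward; lengths in m; the calibration is good to about 2 mm. A picture is of the moment at which its call begins. camera_info takes no time and is no camera call.
- arm.hand_in(): hands the job in; it is judged then, once.
Trained networks look in the newest picture that a camera, given by its name, has taken for a name from the list of things; names that differ only in an ending like _2 or _b are one class to them, and where a whole thing is asked for, a point or a joint stands for the part that bears it (a point fixed in the world has none). Each returns a list of dicts, best first, with "confidence" (0 to 1); they miss things now and then, are a little off and sometimes report something else, mostly with a low value. They report only what shows in the picture. A call takes as long as a camera call. They do not tell look-alikes from the thing itself.
- arm.spot_in(thing, camera): "xyz" ([x, y, z] in m, in the coordinates of the camera as it stood for that picture, good to about 4 mm: the middle of the surface that is visible of it).
- arm.trace(thing, camera): "mask" (420x560 bool, what is visible of it).
- arm.tip_of(thing, camera): "xyz" ([x, y, z] in m, in the coordinates of the camera as it stood for that picture, good to about 4 mm: a listed point, or the origin of a listed thing).
The state is a dict: "clock": time; "joint_pos": joint angles; "qvel": joint speeds; "effort": joint torques, N m; "ee_pos": TCP position; "ee_rot": TCP orientation; "wrist_force": force on the tool from outside, world axes, zero at the start; "torque": the same for the moment, N m; "gripper_width": opening from 0.0 (shut) to 1.0 (fully open); "grasp_force": force on a finger pad.
Only numpy, scipy, OpenCV 4.12 (cv2) and the standard library are available. Lean on these libraries where they do the work, as an engineer would, in place of code of your own. Each camera call takes 0.05 s, during which the arm holds its last target. There are 200 camera calls.

### The job

Push the small flat cardboard carton across the hopper's shelf and in through the hanging flap, so that it drops into the bin behind, then draw the fingers back out so that the flap swings fully shut by itself. Only push the carton along the shelf: do not pick it up, carry it or lift it off the shelf. Leave the jar and the spool on the shelf, and the things on the bench, where they are.

Things in the scene. Friction and masses are not known exactly. Their poses are not given: they have to be found in the camera images.
- hopper: Blue sheet-steel stock-return hopper, fixed. Origin on the bench below the middle of the flap's hinge; +x points through the flap into the bin, y along the flap, z up. In front (-x) lies a flat steel shelf without rims, its top at z = 100 mm, from y = -210 to 210 mm and x = -200 to +20 mm (so it runs 20 mm on behind the flap). Behind it is the bin, with a clear roof.
- opening (a point): Point on the shelf's top in the middle of the flap opening (hopper x = 0, y = 0, z = 100 mm). The opening in the 8 mm thick front panel is 134 mm wide and 54 mm high above the shelf; panel and header end 62 mm above the shelf and nothing of the hopper is higher.
- inner_edge (a point): Middle of the shelf's inner edge, behind the flap (hopper x = 20 mm, z = 100 mm). The carton tips over it into the bin once its centre is past this edge.
- bin_floor (a point): Middle of the bin's floor (hopper x = 110 mm, z = 4 mm). The bin is 180 mm long in x and 240 mm wide in y inside.
- flap (a joint): Aluminium gravity flap in the opening, 128 mm wide, 47 mm high, 3 mm thick, 60 g, hung along its top edge on a free hinge 51 mm above the shelf. 0 = shut (lower edge about 2 mm above the shelf, 6 mm inside the hinge line); grows to 1.5 rad as the lower edge swings inward (+x) and up. Opens inward only, yields to a light push (under 1 N), falls shut when nothing holds it.
- carton_mid (a point): Centre of the small flat closed cardboard carton to be posted: 80 mm long (its x), 50 mm wide (its y), 24 mm high, about 220 g, with a paper band. It lies flat on the shelf (centre 12 mm above the top), left or right of the middle, turned up to about 25 degrees from the hopper's x.
- jar: Round glass jar with a steel lid, 52 mm across, 60 mm high, 200 g, on the shelf on the other side of the opening from the carton. Origin under its centre. Leave it.
- spool: Small brass spool, 28 mm across, 38 mm high, standing on the shelf near its left (+y) end, by the front panel. Origin under its centre. Leave it.
- tape: Roll of grey tape lying on the bench to the left, 90 mm across, 25 mm high. Origin under its centre. Leave it.
- screwdriver: Screwdriver lying on the bench to the left. Leave it.
- tall_jar: Glass jar with a red lid, 72 mm across, 110 mm high, on the bench to the right. Origin under its centre. Leave it.
- wrench: Wrench lying on the bench to the right. Leave it.
- tub: Open clear plastic tub, 110 x 90 x 50 mm, on the bench to the right. Origin under its centre. Leave it.
- carton: The same carton as a body; origin at the centre of its underside.
Mind the look-alikes: they are no part of the job. Leave any black or yellow look-alike of the carton alone.

How it is judged:
By the outcome, as a careful person would: the job done as asked, in the order asked, and still so for the second after the job is handed in, with the robot touching nothing.
It also fails if it takes over 48 s, if anything falls off the work surface, if the arm or the gripper's body presses on something with over 40 N, if the wrist force passes 120 N, or if a joint passes its speed limit or range.

## Working session

There is one attempt and no reset: what is moved stays moved. The work goes in short steps, Python scripts to look and compute and a shell command to move; the robot and the scene stay as the last step left them, time stands still between calls to the robot, and variables do not carry over. Pictures are saved under pics/ and viewed, at most 10 in all, crops included, and the job is handed in when it is done.

```bash
mkdir -p pics
cat > h.py <<'E'
from rig import arm
import numpy as np, cv2
def w(cam,p):
    T=np.array(arm.camera_info(cam)["T"]); return (T@np.r_[p,1])[:3]
def cloud(cam,d):
    i=arm.camera_info(cam); f=d.shape[0]/2/np.tan(np.radians(i["fovy"])/2)
    v,u=np.mgrid[:d.shape[0],:d.shape[1]]
    P=np.stack([(u-i["cx"])/f*d,(v-i["cy"])/f*d,d],-1); T=np.array(i["T"])
    return P@T[:3,:3].T+T[:3,3]
E
python3 - <<'E'
from h import *
s=arm.sense();print(s["clock"],s["ee_pos"],s["ee_rot"],s["gripper_width"])
for c in("scene","top"):
    p,d=arm.get_image(c);cv2.imwrite(f"pics/{c}0.png",p[:,:,::-1]);np.save(c+"d.npy",d)
    for t in("carton_mid","opening","inner_edge","jar","spool","bin_floor"):
        for r in arm.tip_of(t,c)[:3]: print(c,t,round(r["confidence"],2),w(c,r["xyz"]).round(4))
E
```

```text
0.0 [0.19924142 0.6961535  0.19562984] [-1.79872671e+02  7.59606639e-03  1.64034056e+02] 1.0006411550713403
scene carton_mid 0.83 [ 0.5791 -0.0984  0.1105]
scene carton_mid 0.61 [ 0.5635 -0.2878  0.0122]
scene jar 0.74 [0.5716 0.1172 0.1006]
scene spool 0.5 [0.6531 0.2029 0.0989]
scene spool 0.38 [ 6.812e-01 -4.330e-01  1.000e-04]
top carton_mid 0.96 [ 0.5789 -0.0963  0.112 ]
top carton_mid 0.89 [ 0.5619 -0.2883  0.0115]
top carton_mid 0.77 [ 0.3946 -0.1595  0.0109]
top opening 0.67 [0.6807 0.0154 0.0966]
top inner_edge 0.83 [0.704  0.0108 0.1045]
top inner_edge 0.68 [ 6.791e-01  1.170e-02 -2.000e-04]
top jar 0.64 [0.5688 0.1154 0.1028]
top jar 0.29 [ 0.344  -0.4649 -0.0011]
top spool 0.65 [0.6588 0.2027 0.1014]
top spool 0.45 [0.6747 0.0147 0.0952]
```

View pics/top0.png

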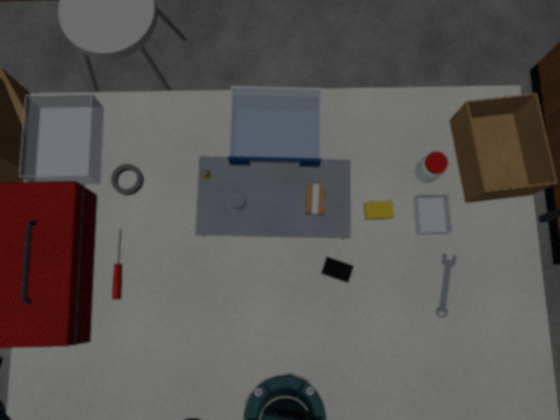

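View pics/scene0.png

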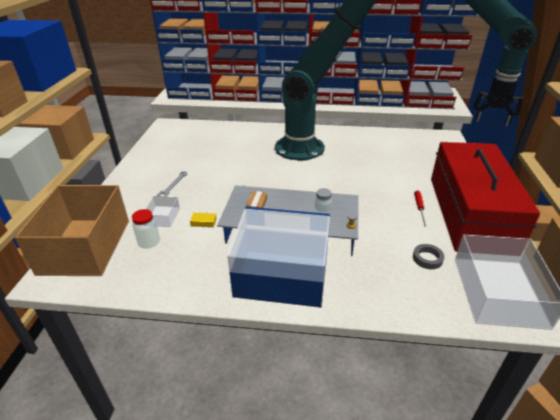

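Run:
```python
from h import *
P=cloud("top",np.load("topd.npy")); ok=np.load("topd.npy")>0
def rect(m):
    q=(P[m][:,:2]*1000).astype(np.float32); return len(q),cv2.minAreaRect(q)
z=P[...,2];x=P[...,0];y=P[...,1]
reg=ok&(x>.4)&(x<.75)&(abs(y)<.3)
print("shelf",rect(reg&(abs(z-.1)<.004)&(x<.685)), np.median(z[reg&(abs(z-.1)<.006)]))
print("carton",rect(reg&(abs(z-.124)<.005)&(np.hypot(x-.579,y+.097)<.06)))
print("jar",rect(reg&(abs(z-.16)<.006)&(np.hypot(x-.57,y-.116)<.05)))
print("spool",rect(reg&(abs(z-.138)<.006)&(np.hypot(x-.656,y-.2027)<.03)))
print("header",rect(reg&(abs(z-.162)<.004)&(x>.64)&(x<.75)&(abs(y)<.25)))
```

```text
shelf (8181, ((586.2221069335938, 15.285751342773438), (419.5049133300781, 213.1215362548828), 87.61685180664062)) 0.09968733305034472
carton (496, ((576.4467163085938, -96.52058410644531), (49.965553283691406, 81.25972747802734), 85.26617431640625))
jar (234, ((570.7654418945312, 113.89675903320312), (42.208255767822266, 45.87968826293945), 89.09790802001953))
spool (2, ((646.1979370117188, 191.615234375), (11.81302261352539, 0.0), 140.48245239257812))
header (1752, ((713.7293090820312, 9.558815002441406), (247.58758544921875, 78.65626525878906), 88.04097747802734))
```

The top picture shows the shelf with the tan, white-banded carton at (315,198). The jar is at (237,201), the spool at (206,174) and the flap at about (275,160). The yellow (379,210) and black (337,269) look-alikes are on the bench. The scene view agrees. The hopper yaw is about -2.4° with the opening at about (0.680, 0.0115). The carton sits at hopper (-99,-112) and is nearly aligned with hopper x.

Plan: use partly open fingers as a two-point pusher, first along +y, then along +x.

```bash
cat >> h.py <<'E'
from scipy.spatial.transform import Rotation as Ro
H0=np.array([.680,.0115,.1]); HY=-2.4
RH=Ro.from_euler("z",HY,degrees=True).as_matrix()
def hop(p): return RH.T@(np.asarray(p)-H0)*1000
def go(hx,hy,hz,yaw,world=False):
    "hopper mm -> slide, twist"
    s=arm.sense(); R=Ro.from_euler("xyz",s["ee_rot"],degrees=True)
    t=H0+RH@np.array([hx,hy,hz])/1000
    D=R.inv()*Ro.from_euler("xyz",[180,0,yaw],degrees=True)
    print("now hop",hop(s["ee_pos"]).round(1),"yaw",round(s["ee_rot"][2],2),"t",round(s["clock"],2),"F",np.round(s["wrist_force"],1),"slide",R.inv().apply(t-s["ee_pos"]).round(4),"twist",round(D.as_rotvec()[2]/np.pi,4))
E
python3 -c "
from h import *
go(-99,-170,140,87.6)"
```

```text
now hop [-508.7  664.8   96.8] yaw 164.03 t 0.7 F [ 0.2 -0.6 -0.7] slide [-0.5942 -0.7153 -0.0432] twist 0.4246
```

```bash
python3 -m crank '{"grip":[0.2,0.2,0.2,0.2,0.2,0.2,0.2,0.2,0.2,0.2],"slide":[[0,0,-0.043],[-0.594,-0.715,-0.043],[-0.594,-0.715,-0.043],[-0.594,-0.715,-0.043],[-0.594,-0.715,-0.043],[-0.594,-0.715,-0.043],[-0.594,-0.715,-0.043],[-0.594,-0.715,-0.043],[-0.594,-0.715,-0.043],[-0.594,-0.715,-0.043]],"twist":[0,0.425,0.425,0.425,0.425,0.425,0.425,0.425,0.425,0.425]}' 30; python3 -c "
from h import *
go(-99,-170,140,87.6)"
```

```text
clock: 1.53
ee_pos: [0.3511, 0.352, 0.2394]
ee_rot: [180.0, -0.1, 99.2]
wrist_force: [1.4, 0.4, -0.1]
gripper_width: 0.4
grasp_force: 0.0
now hop [-342.9  326.4  139.4] yaw 99.23 t 1.53 F [ 1.4  0.4 -0.1] slide [-0.5354  0.1388 -0.001 ] twist 0.0646
```

```bash
python3 -m crank '{"grip":[0.2,0.2,0.2,0.2,0.2,0.2,0.2,0.2,0.2,0.2],"slide":[[-0.535,0.139,0],[-0.535,0.139,0],[-0.535,0.139,0],[-0.535,0.139,0],[-0.535,0.139,0],[-0.535,0.139,0],[-0.535,0.139,0],[-0.535,0.139,0],[-0.535,0.139,0],[-0.535,0.139,0]],"twist":[0.065,0.065,0.065,0.065,0.065,0.065,0.065,0.065,0.065,0.065]}'; python3 -c "
from h import *
go(-99,-170,140,87.6)"
```

```text
clock: 2.37
ee_pos: [0.5216, -0.0283, 0.2394]
ee_rot: [179.9, -0.0, 87.9]
wrist_force: [-0.1, 0.4, -0.0]
gripper_width: 0.401
grasp_force: 0.0
now hop [-156.6  -46.4  139.4] yaw 87.89 t 2.37 F [-0.1  0.4 -0. ] slide [-0.1239  0.057  -0.0006] twist 0.0016
```

```bash
python3 -m crank '{"grip":[0.2,0.2,0.2,0.2],"slide":[[0,0,0],[0,0,0],[0,0,0],[0,0,0]],"twist":[0,0,0,0]}' >/dev/null; python3 -c "
from h import *
go(-99,-170,140,87.6)"
```

```text
now hop [-158.   -42.9  138.8] yaw 88.01 t 2.7 F [ 0.8  0.5 -0.5] slide [-0.1275  0.0581 -0.0014] twist 0.0023
```

```bash
python3 -m crank '{"grip":[0.2,0.2,0.2,0.2,0.2,0.2,0.2,0.2,0.2,0.2],"slide":[[-0.127,0.058,0],[-0.127,0.058,0],[-0.127,0.058,0],[-0.127,0.058,0],[-0.127,0.058,0],[-0.127,0.058,0.04],[-0.127,0.058,0.08],[-0.127,0.058,0.11],[-0.127,0.058,0.125],[-0.127,0.058,0.13]],"twist":[0.002,0.002,0.002,0.002,0.002,0.002,0.002,0.002,0.002,0.002]}'
python3 - <<'E'
from h import *
go(-99,-10,6,87.6)
p,d=arm.get_image("top");cv2.imwrite("pics/a.png",cv2.resize(p[130:260,170:370,::-1],None,fx=4,fy=4))
E
```

```text
clock: 3.53
ee_pos: [0.5714, -0.1508, 0.1057]
ee_rot: [-179.6, -0.2, 87.8]
wrist_force: [0.4, 0.2, 0.7]
gripper_width: 0.401
grasp_force: 0.0
now hop [-101.7 -166.7    5.7] yaw 87.77 t 3.53 F [0.4 0.2 0.7] slide [0.1567 0.0031 0.0002] twist 0.0009
```

View pics/a.png

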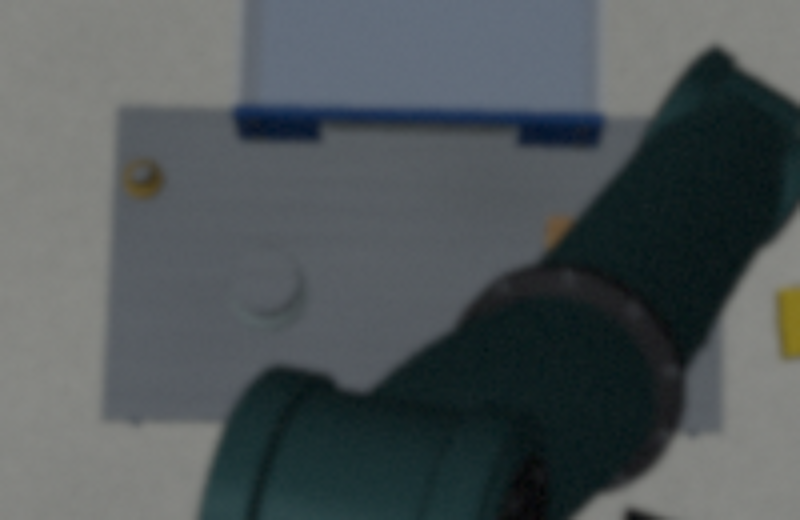

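The arm hides most of the carton, with only a corner visible at (560,235). The jar and spool are clear. Next I push along +y.

```bash
python3 -m crank '{"grip":[0.2,0.2,0.2,0.2,0.2,0.2,0.2,0.2,0.2,0.2],"slide":[[0.008,0.003,0],[0.016,0.003,0],[0.024,0.003,0],[0.032,0.003,0],[0.04,0.003,0],[0.048,0.003,0],[0.056,0.003,0],[0.064,0.003,0],[0.07,0.003,0],[0.07,0.003,0]],"twist":[0,0,0,0,0,0,0,0,0,0]}'
python3 - <<'E'
from h import *
go(-99,-36,6,87.6)
p,d=arm.get_image("scene")
for r in arm.tip_of("carton_mid","scene")[:2]: print(r["confidence"],hop(w("scene",r["xyz"])).round(1))
P=cloud("scene",d)
for r in arm.trace("carton","scene")[:2]:
    m=r["mask"]&(d>0);q=(P[m]-H0)@RH*1000
    k=abs(q[:,2]-24)<5
    print(r["confidence"],k.sum(),cv2.minAreaRect(q[k,:2].astype(np.float32)) if k.sum()>5 else q.mean(0))
E
```

```text
clock: 4.42
ee_pos: [0.5803, -0.0835, 0.1088]
ee_rot: [-180.0, -0.1, 87.6]
wrist_force: [-0.5, 0.3, 0.8]
gripper_width: 0.4
grasp_force: 0.0
now hop [-95.7 -99.1   8.8] yaw 87.65 t 4.42 F [-0.5  0.3  0.8] slide [ 0.0631 -0.0033  0.0028] twist 0.0003
0.72 [ -31.6  429.8 -100.6]
0.71 [-106.  -303.7  -85.2]
0.88 0 [ -96.45135896 -299.94269922  -80.37013919]
0.57 183 ((-94.40571594238281, -110.25846099853516), (50.750267028808594, 78.2341079711914), 85.76023864746094)
```

Run:
```python
from h import *
p,d=arm.get_image("scene");cv2.imwrite("pics/b.png",cv2.resize(p[130:250,190:380,::-1],None,fx=4,fy=4,interpolation=cv2.INTER_CUBIC))
```

```text
(no output)
```

View pics/b.png

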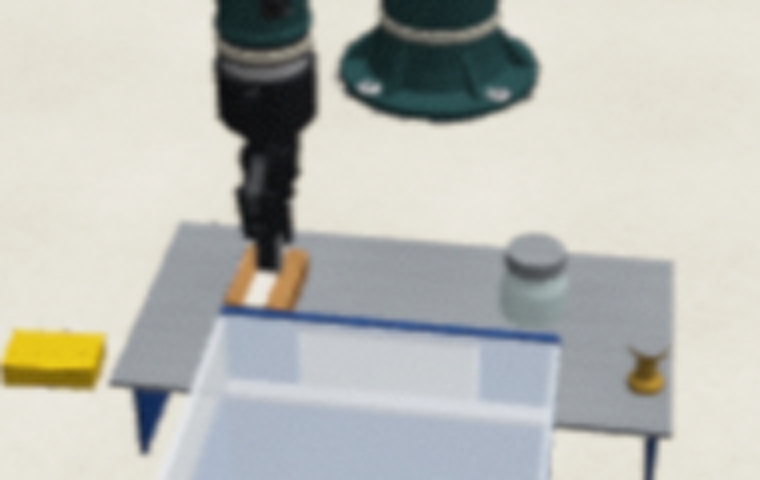

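The fingers passed over the carton at about (268,270) without moving it: part-open, they stand too high. I'll lift, back off, shut them and push with shut fingers.

```bash
python3 -m crank '{"grip":[0.2,0.2,0.2,1,1,1,1,1,1,1],"slide":[[0,0,-0.02],[0,0,-0.04],[-0.03,0,-0.04],[-0.07,0,-0.04],[-0.07,0,-0.04],[-0.07,0,-0.04],[-0.07,0,-0.04],[-0.07,0,-0.04],[-0.07,0,-0.04],[-0.07,0,-0.04]],"twist":[0,0,0,0,0,0,0,0,0,0]}'
python3 - <<'E'
from h import *
go(-97,-170,6,87.6)
p,d=arm.get_image("scene")
P=cloud("scene",d)
for r in arm.trace("carton","scene")[:3]:
    m=r["mask"]&(d>0);q=(P[m]-H0)@RH*1000
    k=abs(q[:,2]-24)<5
    print(r["confidence"],k.sum(),cv2.minAreaRect(q[k,:2].astype(np.float32)) if k.sum()>5 else q.mean(0))
# lowest gripper points near the TCP
q=(P-H0)@RH*1000; s=hop(arm.sense()["ee_pos"]); k=(np.hypot(q[...,0]-s[0],q[...,1]-s[1])<40)&(q[...,2]>10)&(d>0)
print(np.sort(q[k][:,2])[:12].round(0), s)
E
```

```text
clock: 5.45
ee_pos: [0.5772, -0.1543, 0.1488]
ee_rot: [-180.0, -0.0, 87.6]
wrist_force: [0.3, -0.0, 0.6]
gripper_width: -0.003
grasp_force: 0.0
now hop [ -95.7 -170.    48.8] yaw 87.62 t 5.45 F [ 0.3 -0.   0.6] slide [-0.     -0.0013  0.0428] twist 0.0001
0.74 0 [ -94.77993779 -299.85064015  -79.14283361]
0.67 248 ((-98.36424255371094, -110.08535766601562), (50.396873474121094, 83.90079498291016), 88.3335952758789)
[23. 24. 24. 25. 26. 26. 26. 85. 86. 87. 87. 88.] [ -95.67789194 -170.3713084    48.8860608 ]
```

```bash
python3 -m crank '{"grip":[1,1,1,1,1,1,1,1,1,1],"slide":[[0,-0.002,0.02],[0,-0.002,0.035],[0,-0.002,0.042],[0,-0.002,0.044],[0.01,-0.002,0.044],[0.018,-0.002,0.044],[0.024,-0.002,0.044],[0.03,-0.002,0.044],[0.036,-0.002,0.044],[0.04,-0.002,0.044]],"twist":[0,0,0,0,0,0,0,0,0,0]}'
python3 - <<'E'
from h import *
go(-98,-40,6,87.6)
p,d=arm.get_image("scene")
P=cloud("scene",d)
for r in arm.trace("carton","scene")[:3]:
    m=r["mask"]&(d>0);q=(P[m]-H0)@RH*1000
    k=abs(q[:,2]-24)<5
    if k.sum()>5:print(r["confidence"],k.sum(),cv2.minAreaRect(q[k,:2].astype(np.float32)))
E
```

```text
clock: 6.38
ee_pos: [0.5773, -0.1142, 0.1054]
ee_rot: [180.0, -0.0, 87.6]
wrist_force: [0.4, -0.2, 0.1]
gripper_width: 0.002
grasp_force: 0.0
now hop [ -97.4 -129.9    5.4] yaw 87.58 t 6.38 F [ 0.4 -0.2  0.1] slide [ 0.0899 -0.0006 -0.0006] twist -0.0001
0.55 205 ((-94.93124389648438, -107.04489135742188), (46.469417572021484, 80.90299987792969), 83.58697509765625)
0.52 271 ((162.45956420898438, 51.48211669921875), (156.3402862548828, 320.3480224609375), 39.54208755493164)
```

```bash
python3 -m crank '{"grip":[1,1,1,1,1,1],"slide":[[0.006,0,0],[0.012,0,0],[0.018,0,0],[0.024,0,0],[0.03,0,0],[0.03,0,0]],"twist":[0,0,0,0,0,0]}'
python3 - <<'E'
from h import *
go(-98,-40,6,87.6)
p,d=arm.get_image("scene")
cv2.imwrite("pics/c.png",cv2.resize(p[150:250,200:360,::-1],None,fx=5,fy=5,interpolation=cv2.INTER_CUBIC))
P=cloud("scene",d)
for r in arm.trace("carton","scene")[:3]:
    m=r["mask"]&(d>0);q=(P[m]-H0)@RH*1000
    k=abs(q[:,2]-24)<5
    if k.sum()>5:print(r["confidence"],k.sum(),cv2.minAreaRect(q[k,:2].astype(np.float32)))
E
```

```text
clock: 6.98
ee_pos: [0.5783, -0.0835, 0.1048]
ee_rot: [-180.0, -0.1, 87.7]
wrist_force: [0.4, -0.3, 0.1]
gripper_width: -0.0
grasp_force: 0.0
now hop [-97.7 -99.1   4.8] yaw 87.65 t 6.98 F [ 0.4 -0.3  0.1] slide [ 0.0591 -0.0003 -0.0011] twist 0.0003
0.76 205 ((-93.68626403808594, -109.6019515991211), (50.137264251708984, 77.46196746826172), 88.42594909667969)
```

View pics/c.png

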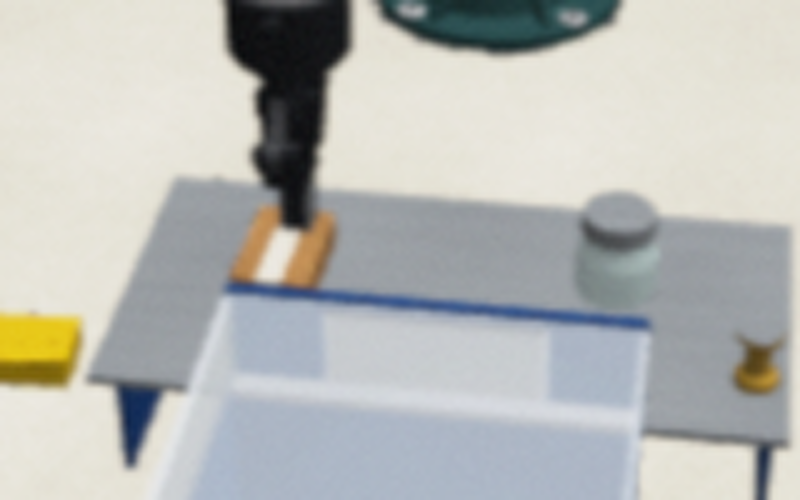

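The finger at (297,225) overlaps the far part of the carton, which still hasn't moved. I'll measure the finger itself in the depth image.

Run:
```python
from h import *
s=arm.sense();print(s["ee_pos"],s["joint_pos"],s["clock"])
p,d=arm.get_image("scene");P=cloud("scene",d);q=(P-H0)@RH*1000
for v in range(170,208,3):
    u=np.where((p[v,245:275].max(1)<60)&(d[v,245:275]>0))[0]+245
    if len(u): print(v,u.min(),u.max(),np.median(q[v,u],0).round(0),"y",q[v,u,1].min().round(0),q[v,u,1].max().round(0))
for v in range(190,206,2): print(v,q[v,258:261].mean(0).round(0),p[v,259])
```

```text
[ 0.57822678 -0.08524908  0.10497858] [-15.50908867  33.57276059  27.61052354 115.50276821 -25.33987303
  36.7704358   26.36924226] 7.0833
170 251 263 [-63. -95. 152.] y -117.0 -82.0
173 252 262 [-59. -92. 144.] y -109.0 -84.0
176 253 262 [-70. -93. 128.] y -105.0 -86.0
179 256 261 [-52. -91. 129.] y -96.0 -88.0
182 251 261 [-38. -94. 126.] y -109.0 -89.0
185 252 260 [-52. -98. 108.] y -110.0 -89.0
188 256 260 [ -84. -100.   75.] y -106.0 -94.0
191 256 260 [ -85. -101.   63.] y -107.0 -94.0
194 257 260 [-84. -99.  53.] y -104.0 -94.0
190 [-85. -97.  68.] [26 28 29]
192 [-85. -98.  60.] [24 27 26]
194 [-83. -98.  54.] [34 35 34]
196 [-111. -104.   26.] [178 166 151]
198 [ -99. -102.   27.] [210 184 153]
200 [ -90. -100.   26.] [198 157 110]
202 [-81. -99.  24.] [196 146  91]
204 [-70. -96.  25.] [193 142  86]
```

The fingertips are really about 50 mm above the shelf while the reported TCP says 5 mm, a z discrepancy of about 45 mm (x and y agree). I'll back off, lower in guarded steps and measure again.

```bash
python3 -m crank '{"grip":[1,1,1,1,1,1,1,1],"slide":[[-0.03,0,0],[-0.06,0,0],[-0.07,0,0],[-0.07,0,0],[-0.07,0,0.01],[-0.07,0,0.02],[-0.07,0,0.025],[-0.07,0,0.025]],"twist":[0,0,0,0,0,0,0,0]}'
cat >> h.py <<'E'
def tip(c="scene"):
    s=hop(arm.sense()["ee_pos"]);p,d=arm.get_image(c);P=cloud(c,d);q=(P-H0)@RH*1000
    m=(p.max(2)<60)&(d>0)&(np.hypot(q[...,0]-s[0],q[...,1]-s[1])<30)&(q[...,2]<100)&(q[...,2]>-20)
    v=np.where(m)[0]; 
    for r in sorted(set(v))[-6:]: print("row",r,np.median(q[r][m[r]],0).round(0),m[r].sum())
    return p,d,q
E
python3 - <<'E'
from h import *
go(-98,-170,6,87.6);tip()
E
```

```text
clock: 7.8
ee_pos: [0.5738, -0.1531, 0.0778]
ee_rot: [-179.8, -0.1, 87.7]
wrist_force: [-1.2, -0.1, -0.6]
gripper_width: 0.003
grasp_force: 0.0
now hop [ -99.2 -168.9  -22.2] yaw 87.65 t 7.8 F [-1.2 -0.1 -0.6] slide [-0.0011  0.0011 -0.0282] twist 0.0003
row 194 [ -86. -170.   44.] 5
row 195 [ -86. -168.   41.] 4
row 196 [ -87. -169.   36.] 4
row 197 [ -85. -168.   34.] 4
row 198 [ -87. -169.   29.] 4
row 199 [ -87. -169.   25.] 4
```

The 45 mm offset is confirmed: reported -22, tips at about 23. I'll lower 17 mm more.

```bash
python3 -m crank '{"grip":[1,1,1,1],"slide":[[0,0,0.007],[0,0,0.012],[0,0,0.017],[0,0,0.017]],"twist":[0,0,0,0]}'
python3 - <<'E'
from h import *
go(-98,-40,-39,87.6);tip()
E
```

```text
clock: 8.18
ee_pos: [0.5754, -0.155, 0.0656]
ee_rot: [180.0, -0.2, 87.5]
wrist_force: [-4.5, 3.2, 20.3]
gripper_width: -0.003
grasp_force: 10.7
now hop [ -97.5 -170.8  -34.4] yaw 87.49 t 8.18 F [-4.5  3.2 20.3] slide [ 0.1308 -0.0007  0.005 ] twist -0.0006
row 198 [ -84. -172.   30.] 4
row 199 [ -84. -170.   27.] 5
row 200 [ -85. -171.   22.] 5
row 201 [ -88. -172.   16.] 5
row 202 [ -87. -170.   13.] 4
row 203 [ -86. -170.    9.] 2
```

Shelf contact at reported z ≈ -34. I'll raise to leave the tip about 7 mm above the shelf, then push.

```bash
python3 -m crank '{"grip":[1,1,1,1,1,1,1,1,1,1],"slide":[[0,0,-0.012],[0.01,0,-0.012],[0.018,0,-0.012],[0.025,0,-0.012],[0.032,0,-0.012],[0.039,0,-0.012],[0.046,0,-0.012],[0.053,0,-0.012],[0.06,0,-0.012],[0.06,0,-0.012]],"twist":[0,0,0,0,0,0,0,0,0,0]}'
cat >> h.py <<'E'
def carton(c="scene"):
    p,d=arm.get_image(c);q=(cloud(c,d)-H0)@RH*1000
    for r in arm.trace("carton",c)[:4]:
        a=q[r["mask"]&(d>0)];a=a[abs(a[:,2]-24)<5]
        if len(a)>5: print(c,round(r["confidence"],2),len(a),cv2.minAreaRect(a[:,:2].astype(np.float32)))
E
python3 - <<'E'
from h import *
go(-98,-36,-29,87.6);carton()
E
```

```text
clock: 9.07
ee_pos: [0.5775, -0.0928, 0.0745]
ee_rot: [-179.9, -0.1, 87.7]
wrist_force: [0.0, -0.0, 0.1]
gripper_width: 0.002
grasp_force: 0.0
now hop [ -98.  -108.5  -25.5] yaw 87.67 t 9.07 F [ 0.  -0.   0.1] slide [0.0725 0.0001 0.0037] twist 0.0004
scene 0.6 244 ((-99.69095611572266, -72.42848205566406), (85.2858657836914, 50.59286117553711), 0.439091295003891)
```

The carton is moving cleanly: y = -72, x = -100, straight. I continue by 72 mm.

```bash
python3 -m crank '{"grip":[1,1,1,1,1,1,1,1,1,1],"slide":[[0.007,0,0],[0.015,0,0],[0.023,0,0],[0.031,0,0],[0.039,0,0],[0.047,0,0],[0.055,0,0],[0.063,0,0],[0.069,0,0],[0.072,0,0]],"twist":[0,0,0,0,0,0,0,0,0,0]}'; python3 -m crank '{"grip":[1,1,1,1,1,1,1,1],"slide":[[0,0,0],[-0.01,0,0],[-0.03,0,0],[-0.03,0,-0.04],[-0.03,0,-0.08],[-0.03,0,-0.11],[-0.03,0,-0.11],[-0.03,0,-0.11]],"twist":[0,0,0,0,0,0,0,0]}'
python3 - <<'E'
from h import *
go(-180,0,60,-2.4);carton();carton("top")
E
```

```text
clock: 10.0
ee_pos: [0.5811, -0.0225, 0.0751]
ee_rot: [180.0, -0.0, 87.6]
wrist_force: [-0.3, -2.3, 0.1]
gripper_width: 0.004
grasp_force: 1.3
clock: 10.67
ee_pos: [0.5806, -0.0543, 0.1868]
ee_rot: [179.8, -0.1, 87.5]
wrist_force: [-0.6, 0.6, -0.1]
gripper_width: -0.003
grasp_force: 0.0
now hop [-96.5 -69.9  86.8] yaw 87.46 t 10.67 F [-0.6  0.6 -0.1] slide [ 0.0697 -0.0838  0.0265] twist 0.4992
scene 0.77 215 ((-94.69841003417969, 0.2969799041748047), (47.878177642822266, 75.46839141845703), 88.19190979003906)
```

The carton is centred at (-97, 0). Now I go behind it and turn the tool 90°.

```bash
python3 -m crank '{"grip":[1,1,1,1,1,1,1,1,1,1],"slide":[[0,-0.04,0],[0.03,-0.08,0],[0.07,-0.084,0],[0.07,-0.084,0],[0.07,-0.084,0],[0.07,-0.084,0],[0.07,-0.084,0],[0.07,-0.084,0],[0.07,-0.084,0],[0.07,-0.084,0]],"twist":[0.04,0.08,0.12,0.16,0.2,0.24,0.28,0.32,0.36,0.4]}'
python3 - <<'E'
from h import *
go(-180,0,60,-2.4);carton();carton("top");print(arm.sense()["joint_pos"])
E
```

```text
clock: 11.7
ee_pos: [0.4976, 0.02, 0.1839]
ee_rot: [180.0, 0.1, 15.6]
wrist_force: [0.9, 0.0, -0.4]
gripper_width: 0.002
grasp_force: 0.0
now hop [-182.6    0.9   83.9] yaw 15.55 t 11.7 F [ 0.9  0.  -0.4] slide [0.0022 0.0016 0.0239] twist 0.0997
scene 0.81 244 ((-98.60784149169922, -0.7194118499755859), (85.51814270019531, 47.89649963378906), 0.05843288078904152)
[-47.77524589  27.98238952  55.59460688 123.09149035 -32.89987195
  45.29339021 -44.98125387]
```

```bash
python3 -m crank '{"grip":[1,1,1,1,1,1,1,1,1,1],"slide":[[0,0,0],[0,0,0],[0,0.001,0],[0,0.001,0.03],[0,0.001,0.06],[0,0.001,0.08],[0,0.001,0.095],[0,0.001,0.105],[0,0.001,0.111],[0,0.001,0.111]],"twist":[0.04,0.08,0.1,0.1,0.1,0.1,0.1,0.1,0.1,0.1]}'
python3 - <<'E'
from h import *
go(-19,0,-27,-2.4);carton();print(arm.sense()["joint_pos"])
E
```

```text
clock: 12.73
ee_pos: [0.4984, 0.0189, 0.0732]
ee_rot: [-180.0, 0.1, -2.1]
wrist_force: [-0.5, -1.0, 0.7]
gripper_width: -0.003
grasp_force: 0.0
now hop [-181.7   -0.3  -26.8] yaw -2.07 t 12.73 F [-0.5 -1.   0.7] slide [ 0.1627  0.0007 -0.    ] twist 0.0019
scene 0.68 257 ((-99.16731262207031, -1.7199344635009766), (49.965065002441406, 83.48632049560547), 89.84210968017578)
scene 0.27 266 ((49.85490417480469, 1.0046615600585938), (248.35227966308594, 315.80718994140625), 89.95211029052734)
[-39.8886373   38.09873235  46.74830138 127.51115331 -50.84821172
  35.42737267 -47.06366085]
```

```bash
python3 -m crank '{"grip":[1,1,1,1,1,1,1,1,1,1],"slide":[[0.012,0,0],[0.022,0,0],[0.03,0,0],[0.038,0,0],[0.046,0,0],[0.055,0,0],[0.064,0,0],[0.073,0,0],[0.08,0,0],[0.08,0,0]],"twist":[0.001,0.001,0.001,0.001,0.001,0.001,0.001,0.001,0.001,0.001]}'
python3 - <<'E'
from h import *
go(-19,0,-27,-2.4);carton()
E
```

```text
clock: 13.67
ee_pos: [0.5823, 0.0159, 0.0742]
ee_rot: [179.9, -0.2, -2.2]
wrist_force: [0.3, -0.2, 0.4]
gripper_width: -0.003
grasp_force: 0.0
now hop [-97.8   0.3 -25.8] yaw -2.23 t 13.67 F [ 0.3 -0.2  0.4] slide [0.0788 0.0005 0.0015] twist 0.0009
```

```bash
python3 -m crank '{"grip":[1,1,1,1,1,1,1,1,1,1],"slide":[[0.007,0,0],[0.014,0,0],[0.021,0,0],[0.028,0,0],[0.035,0,0],[0.042,0,0],[0.049,0,0],[0.055,0,0],[0.055,0,0],[0.055,0,0]],"twist":[0,0,0,0,0,0,0,0,0,0]}'
python3 - <<'E'
from h import *
go(-19,0,-27,-2.4)
p,d=arm.get_image("scene")
cv2.imwrite("pics/d.png",cv2.resize(p[150:300,210:360,::-1],None,fx=4,fy=4,interpolation=cv2.INTER_CUBIC))
E
```

```text
clock: 14.6
ee_pos: [0.6354, 0.0135, 0.0743]
ee_rot: [180.0, -0.1, -2.3]
wrist_force: [1.1, 0.3, -0.5]
gripper_width: -0.002
grasp_force: 0.0
now hop [-44.7   0.1 -25.7] yaw -2.28 t 14.6 F [ 1.1  0.3 -0.5] slide [0.0257 0.0002 0.0014] twist 0.0007
```

View pics/d.png

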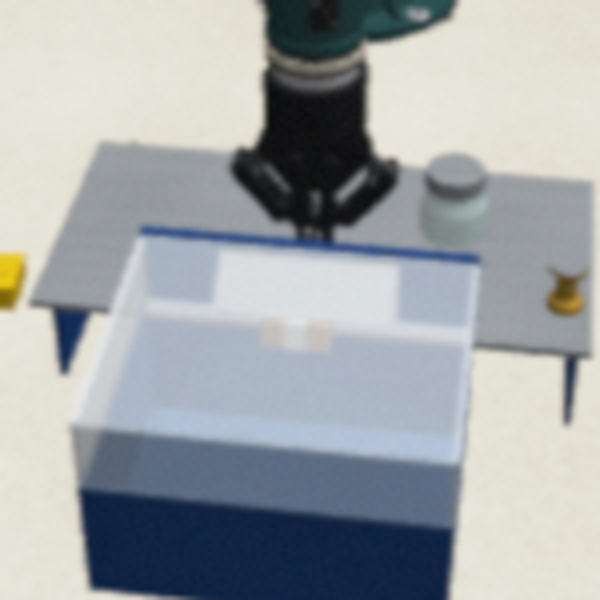

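The carton shows through the roof at (295,333), part way in under the flap and centred. I push the last 25 mm.

```bash
python3 -m crank '{"grip":[1,1,1,1,1,1,1,1],"slide":[[0.005,0,0],[0.01,0,0],[0.015,0,0],[0.02,0,0],[0.025,0,0],[0.025,0,0],[0.025,0,0],[0.025,0,0]],"twist":[0,0,0,0,0,0,0,0]}'
python3 - <<'E'
from h import *
go(-19,0,-27,-2.4)
p,d=arm.get_image("scene")
cv2.imwrite("pics/e.png",cv2.resize(p[150:300,210:360,::-1],None,fx=4,fy=4,interpolation=cv2.INTER_CUBIC))
E
```

```text
clock: 15.32
ee_pos: [0.6602, 0.0129, 0.0741]
ee_rot: [180.0, -0.1, -2.3]
wrist_force: [-0.4, 0.8, -0.5]
gripper_width: 0.002
grasp_force: 0.0
now hop [-19.9   0.6 -25.9] yaw -2.26 t 15.32 F [-0.4  0.8 -0.5] slide [0.0009 0.0006 0.0011] twist 0.0008
```

View pics/e.png

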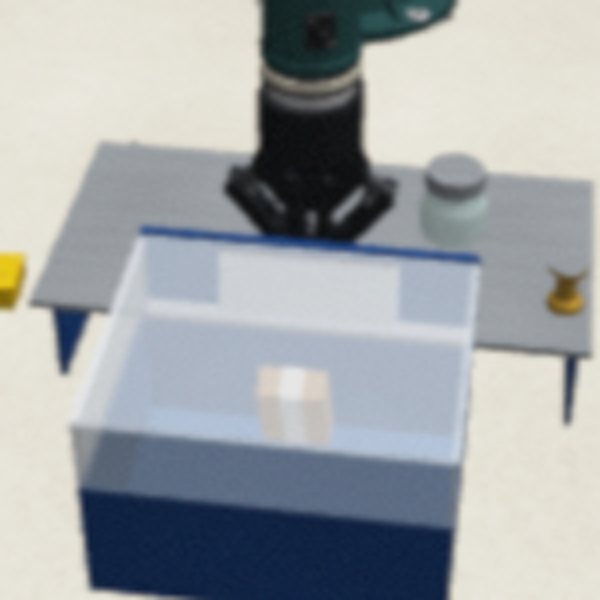

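The carton has dropped into the bin at (295,405). I draw the fingers straight back, then up.

```bash
python3 -m crank '{"grip":[1,1,1,1,1,1,1,1,1,1],"slide":[[-0.01,0,0],[-0.03,0,0],[-0.06,0,0],[-0.09,0,0],[-0.12,0,0],[-0.12,0,-0.04],[-0.12,0,-0.08],[-0.12,0,-0.12],[-0.12,0,-0.12],[-0.12,0,-0.12]],"twist":[0,0,0,0,0,0,0,0,0,0]}'; python3 -m crank '{"grip":[1,1,1,1,1,1,1,1],"slide":[[0,0,0],[0,0,0],[0,0,0],[0,0,0],[0,0,0],[0,0,0],[0,0,0],[0,0,0]],"twist":[0,0,0,0,0,0,0,0]}' >/dev/null
python3 - <<'E'
from h import *
go(-140,0,90,-2.4)
p,d=arm.get_image("scene")
cv2.imwrite("pics/f.png",cv2.resize(p[150:300,210:360,::-1],None,fx=4,fy=4,interpolation=cv2.INTER_CUBIC))
for t in("jar","spool","flap","carton"):
    for r in arm.spot_in(t,"scene")[:2]: print(t,round(r["confidence"],2),hop(w("scene",r["xyz"])).round(0))
E
```

```text
clock: 16.2
ee_pos: [0.54, 0.0176, 0.1962]
ee_rot: [-179.9, -0.3, -2.3]
wrist_force: [-0.3, 1.0, -0.1]
gripper_width: 0.004
grasp_force: 0.0
now hop [-1.412e+02  1.000e-01  9.390e+01] yaw -2.29 t 16.87 F [-0.2 -0.5  0.1] slide [0.0012 0.0001 0.0039] twist 0.0006
jar 0.77 [-95. 104.  38.]
spool 0.49 [-27. 188.   9.]
spool 0.41 [-19. 429. -76.]
carton 0.68 [ -88. -297.  -78.]
```

View pics/f.png

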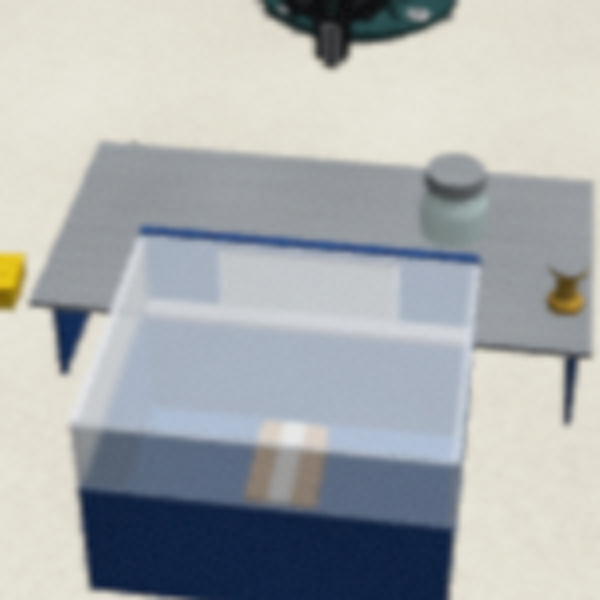

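The carton lies flat on the bin floor at (288,465). The flap panel at (308,285) hangs shut, as it did before the push, and the jar and spool are where they were. I hand in.

```bash
python3 -c "
from rig import arm
print(arm.hand_in())"
```

```text
the job is handed in; nothing more can be done
None
```

The carton was pushed along the shelf and in through the flap and now lies flat on the bin floor; the fingers are out, the flap hangs shut, the jar and spool are unmoved, and the job was handed in at about 17 s.

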